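Dry-stack a laminated blank in the gluing press

TASK

Make up the dry stack in the gluing press: one wooden disc is already in the slotted tube, so add the two discs that bring the top of the stack level with the line scribed on the tube, all lying flat, and leave the spare disc out of the press. Then set the pressure cap, knob up, squarely on the stack inside the tube, and swing the bridge fully round to its stop so that its screw stands over the cap.

Things in the scene. Friction and masses are not known exactly. Their poses are not given: they have to be found in the camera images.
- glue_press: Gluing press, fixed to the saw table: plywood base 12 mm thick, an upright aluminium tube on it, a steel post that carries the bridge. Origin: on the tube's axis at table level; z up. The base spans x -55 to +55 mm, y +50 to -145 mm; the post (20 mm across) stands at x 0, y -95 mm, top 132 mm high. Discs in the tube stand on the saw table itself: the base is open under the tube.
- tube_rim (a point): Centre of the tube's mouth, 60 mm above the table. Bore 53 mm, wall 3.5 mm, the top 7 mm flared as a lead-in. Two slots, each 34 mm wide between their edges, run the whole height of the tube above the base on the press's -x and +x sides, so that fingers closing along the press's x can lower a disc all the way.
- press_mark (a point): Point on the tube's axis at the height of the dark scribed line that runs round the tube, 48 mm above the table: where the top of the stack must come.
- thick_disc_1: Wooden disc, 50 mm diameter, 18 mm thick, small blind pilot hole in the middle of its top. Origin: centre of its underside, z up. Any one of the four discs may be the one that is in the tube at the start.
- thick_disc_2: A second wooden disc, 50 mm diameter, 18 mm thick, same origin and axes.
- thin_disc_1: Wooden disc, 50 mm diameter, 12 mm thick, same origin and axes.
- thin_disc_2: A second wooden disc, 50 mm diameter, 12 mm thick, same origin and axes.
- pressure_cap: Dark turned wooden cap: a disc of 50 mm diameter, 14 mm thick, with a round knob 25 mm in diameter and 24 mm tall on top, 38 mm high in all. Origin: centre of its underside, z up. Starts knob up on the table.
- bridge (a joint): Steel bridge of the press, a level bar that swings about the post. 0: swung back toward the robot and to its right, clear of the tube; 2.09: at its stop, the screw right over the tube. It grows clockwise seen from above. A friction hinge: it stays where it is left and takes about 1 N at the handle. The bar is 24 mm wide and lies 108 to 124 mm above the table, its free end 166 mm from the pivot.
- bridge_pivot (a point): Point on the bridge's upright swing axis, 116 mm above the table.
- bridge_handle (a point): Middle of the upright turned handle on the free end of the bridge, 158 mm from the pivot; the handle is 18 mm in diameter, from 128 to 161 mm above the table, and can be gripped from above; this point is 145 mm above the table.
- bridge_screw (a point): Centre of the underside of the screw's foot (21 mm across) under the bridge, 95 mm from the pivot and 90 mm above the table: 4 mm over the knob of a cap on a stack of the right height. The screw's black knob (radius 17 mm) reaches 150 mm above the table.
Not all that is in view belongs to the job. Leave any black look-alike of the thin_disc_2 alone. Leave any purple look-alike of the thin_disc_1 alone.

How it is judged (in metres and radians):
On the way, in this order (a step that is already met when the one before it is completed fails the run):
1. three discs lie flat in the tube, their top level with the scribed line (horizontal distance between each of thick_disc_1, thick_disc_2 and glue_press below 0.004 m and height (world z) of each of thick_disc_1, thick_disc_2 below 0.0385 m and angle between each of thick_disc_1, thick_disc_2's own z axis and vertical below 0.06 rad and (((horizontal distance between thin_disc_1 and glue_press below 0.004 m and height (world z) of thin_disc_1 below 0.0385 m and angle between thin_disc_1's own z axis and vertical below 0.06 rad) and (horizontal distance between thin_disc_2 and glue_press above 0.08 m and height (world z) of thin_disc_2 below 0.03 m)) or ((horizontal distance between thin_disc_2 and glue_press below 0.004 m and height (world z) of thin_disc_2 below 0.0385 m and angle between thin_disc_2's own z axis and vertical below 0.06 rad) and (horizontal distance between thin_disc_1 and glue_press above 0.08 m and height (world z) of thin_disc_1 below 0.03 m)))), for 0.2 s.
2. the pressure cap sits squarely on the stack (all of step 1 and horizontal distance between pressure_cap and glue_press below 0.004 m and height (world z) of pressure_cap between 0.0455 and 0.051 m and angle between pressure_cap's own z axis and vertical below 0.06 rad), for 0.2 s.
3. the bridge is swung over the cap to its stop (all of step 2 and value of joint bridge above 2.01 rad), for 0.2 s.
At the end, for the whole second after the job is handed in: Both thick discs and one thin one lie in the tube and the cap, knob up, on them: each within 4 mm of the axis, 3.4 deg of level, cap underside 45.5 to 51 mm high, all at rest. The other thin disc lies on the table over 80 mm from the axis. Bridge at its stop (joint over 2.01) (all of step 3 and linear speed of each of thick_disc_1, thick_disc_2, thin_disc_1, thin_disc_2, pressure_cap below 0.02 m/s); the robot touches nothing.
It also fails if it takes over 67 s, if anything falls off the work surface, if the arm or the gripper's body presses on something with over 40 N, if the wrist force passes 120 N, or if a joint passes its speed limit or range.

ROBOT

A 6-joint arm with a two-finger parallel gripper is mounted at the origin on a cart in front of the work surface, level with it; the furniture and walls round the work are solid. World frame = base frame: x ahead of the robot, y to its left, z up, the work surface at z = 0. Lengths are in m, angles in degrees, forces in N, time in s.
With the tool pointing down it reaches from about 0.3 to 0.75 m from the base axis. Payload 8.5 kg.
Tool frame: the origin (TCP) lies midway between the tips of the shut fingers; the grasp point (between the pads) lies 19 mm behind it; z points along the fingers, y is the line along which they close (so a half turn about z gives the same grasp; the last joint's range is limited). The gripper opens to 85 mm and grips with 20 to 120 N. Pads are 22 mm wide; open, the fingers measure 114 mm over their backs; the gripper's body (76 mm by 85 mm) begins 54 mm behind the grasp point. The pads swing forward as they close: fully open they stand 13 mm farther back than shut.
Start: joints at [61.175, 21.807, 74.336, -0, 83.858, -12.336], TCP at [0.156, 0.527, 0.231] pointing down, gripper open.
Joint ranges: [-178.18, 178.18], [-50.72, 133.34], [12.68, 142.11], [-81.47, 261.47], [9.98, 163.14], [-165.26, 165.26]. Speed limits (degrees/s): [136.94, 136.94, 180, 180, 180, 180].

INTERFACE

Orientations are given as a 3x3 rotation matrix whose columns are the frame's x, y, z axes.
In Python, from rig import env, viewer, recognise, pinpoint gives the robot as it stands.
- The arm moves only by the tool move_arm, never from a script. Its argument "plan" is text: rows parted by semicolons, each of 7 numbers parted by spaces: the shift along the tool's x, y, z in m, then the turn, a rotation vector about the tool's x, y, z in rad, then the finger opening in m, from 0 to 0.0854. A call has 1 to 12 rows; each row shifts and turns the commanded pose from where the row before left it, along the tool's axes as they then stand; what a row does not reach is not made up. A row lasts 1/8 s, in which the tool goes at most 62.5 mm and 10.7 degrees, less where a joint would pass 70% of its speed; a pose out of reach is approached as far as the arm can. A call is refused whole if a number of a shift passes 0.0625 or a number of a turn 0.188, either way. A call with a gripper value outside its range is refused whole. The fingers move at their own pace and stop on an object; "grip_force" is the grip in N (left out, the last holds). Time passes only in rows, so rows that do not move let the fingers close. It gives the time, the measured TCP pose, the force, the opening and the grip force at its end, in the units of the state.
- env.observe(): the state, without advancing time (a new reading comes with each control period).
- viewer.get_image(name): name is "scene" or "top" or "wrist"; returns (picture, depth): 384x512x3 uint8, red, green, blue; 384x512 float32, m along the optical axis (not along the pixel's ray), 0 where there is no reading.
- viewer.calibration(name): a dict with "fx", "fy", "cx", "cy" (pixels), "R" (3x3) and "t" (3): a world point X has camera coordinates R X + t. Camera axes: x right, y down, z forward; pixel columns grow to the right and rows downward; lengths in m; the calibration is good to about 2 mm. A picture is of the moment at which its call begins: read the wrist's pose just before it. calibration takes no time and is no camera call; for the wrist camera it gives the pose at the moment of the call.
- env.close_job(): hands the job in; it is judged then, once.
Trained networks look in the newest picture that a camera, given by its name, has taken for a name from the list of things; names that differ only in an ending like _2 or _b are one class to them, and where a whole thing is asked for, a point or a joint stands for the part that bears it (a point fixed in the world has none). Each returns a list of dicts, best first, with "conf" (0 to 1); they miss things now and then, are a little off and sometimes report something else, mostly with a low value. They report only what shows in the picture. A call takes as long as a camera call. They do not tell look-alikes from the thing itself.
- recognise(camera, name): "extent" ([centre column, centre row, width, height] in pixels, round what is visible of it).
- pinpoint(camera, name): "pixel" ([column, row] in pixels: a listed point, or the origin of a listed thing).
The state is a dict: "time_s": time; "q": joint angles; "qvel": joint speeds; "joint_efforts": joint torques, N m; "position": TCP position; "tool_rot": TCP orientation; "ft_force": force on the tool from outside, world axes, zero at the start; "wrist_torque": the same for the moment, N m; "grip_width": finger opening in m; "gripper_force": force on a finger pad.
Only numpy, scipy, OpenCV 4.12 (cv2) and the standard library are available. Lean on these libraries where they do the work, as an engineer would, in place of code of your own. Each camera call takes 0.05 s, during which the arm holds its last target. There are 200 camera calls.

## Working session

There is one attempt and no reset: what is moved stays moved. The work goes in short steps, Python scripts to look and compute and a tool call to move; the robot and the scene stay as the last step left them, time stands still between calls to the robot, and variables do not carry over. Pictures are saved under pics/ and viewed, at most 13 in all, crops included, and the job is handed in when it is done.

Besides the shell and the picture viewer there is one more tool, called after "Call:" as name(argument=value, ...) on one line, values as JSON. move_arm: Moves the arm, as the interface text tells. Its arguments: {"type":"object","properties":{"plan":{"type":"string"},"grip_force":{"type":"number"}},"required":["plan"]}

```bash
ls; mkdir -p pics; cat > h.py <<'E'
import numpy as np, cv2
from rig import env, viewer, recognise, pinpoint
def ray(c,px,z):
    R,t=np.array(c["R"]),np.array(c["t"])
    d=R.T@np.array([(px[0]-c["cx"])/c["fx"],(px[1]-c["cy"])/c["fy"],1]); o=-R.T@t
    return o+d*(z-o[2])/d[2]
def cloud(c,D):
    v,u=np.mgrid[:D.shape[0],:D.shape[1]]
    P=np.stack([(u-c["cx"])/c["fx"]*D,(v-c["cy"])/c["fy"]*D,D],-1)
    return (P-np.array(c["t"]))@np.array(c["R"])
E
cat > a.py <<'E'
from h import *
ims=[]
for cam in ["scene","top"]:
    im,D=viewer.get_image(cam); c=viewer.calibration(cam); P=cloud(c,D)
    np.savez(cam+".npz",im=im,D=D,P=P); ims.append(im)
    for n in ["thick_disc_1","thin_disc_1","pressure_cap","glue_press","tube_rim","press_mark","bridge_handle","bridge_screw","bridge_pivot"]:
        for r in pinpoint(cam,n)[:6]:
            u,v=r["pixel"]; ui,vi=int(np.clip(u,0,511)),int(np.clip(v,0,383))
            print(cam,n,round(r["conf"],2),np.round(r["pixel"],1),np.round(P[vi,ui],3) if D[vi,ui]>0 else None)
cv2.imwrite("pics/scene.png",cv2.resize(ims[0][...,::-1],(800,600)))
cv2.imwrite("pics/top.png",cv2.resize(ims[1][...,::-1],(800,600)))
s=env.observe(); print(s["position"],s["tool_rot"],s["time_s"])
E
python3 a.py
```

```text
pics
scene thick_disc_1 0.87 [209.4 247.3] [ 0.445 -0.2    0.016]
scene thick_disc_1 0.65 [296.6 243.5] [ 0.516 -0.448  0.144]
scene thin_disc_1 0.76 [185.  214.5] [ 0.441 -0.015  0.01 ]
scene thin_disc_1 0.62 [263.6 196.7] [ 0.664 -0.007  0.013]
scene thin_disc_1 0.55 [197.3 230.9] [ 0.444 -0.114  0.014]
scene thin_disc_1 0.46 [310.4 249.2] [ 0.552 -0.433  0.115]
scene thin_disc_1 0.45 [227.8 206. ] [ 0.552 -0.022  0.013]
scene pressure_cap 0.74 [243.  221.5] [ 0.561 -0.112  0.01 ]
scene glue_press 0.7 [291.  245.1] [ 0.609 -0.268  0.016]
scene tube_rim 0.7 [296.1 222.7] [ 0.642 -0.228  0.046]
scene tube_rim 0.17 [296.6 244.2] [ 0.516 -0.448  0.142]
scene press_mark 0.79 [294.3 228.1] [ 0.611 -0.274  0.061]
scene bridge_handle 0.66 [298.6 238.4] [ 0.518 -0.45   0.154]
scene bridge_screw 0.67 [310.6 247.2] [ 0.553 -0.432  0.118]
scene bridge_screw 0.31 [262.5 197.3] [ 0.659 -0.01   0.013]
scene bridge_pivot 0.79 [325.8 218.2] [ 0.626 -0.364  0.124]
top thick_disc_1 0.85 [272.7 166.8] [ 0.635 -0.246  0.022]
top thick_disc_1 0.81 [248.8 234.2] [ 0.459 -0.182  0.014]
top thin_disc_1 0.74 [212.1 240.2] [ 0.444 -0.089  0.013]
top thin_disc_1 0.69 [180.8 234.7] [ 0.46  -0.007  0.012]
top thin_disc_1 0.58 [182.9 196.7] [ 0.559 -0.01   0.014]
top thin_disc_1 0.57 [178.4 151.4] [0.679 0.002 0.014]
top pressure_cap 0.6 [220.7 187.9] [ 0.579 -0.111  0.029]
top glue_press 0.75 [275.2 170.1] [ 0.624 -0.253  0.022]
top tube_rim 0.95 [273.3 164.1] [ 0.641 -0.249  0.017]
top press_mark 0.74 [277.  167.3] [ 0.633 -0.259  0.017]
top bridge_handle 0.66 [360.2 202.6] [ 0.523 -0.434  0.159]
top bridge_screw 0.59 [340.  186.8] [ 0.562 -0.394  0.145]
top bridge_pivot 0.77 [314.9 149.3] [ 0.651 -0.339  0.134]
[0.15609484 0.52736605 0.23130916] [[-9.58870641e-01  2.83843429e-01 -2.88767579e-05]
 [ 2.83843430e-01  9.58870641e-01 -3.36358064e-05]
 [ 1.81417727e-05 -4.04488653e-05 -9.99999999e-01]] 1.0
```

View pics/top.png

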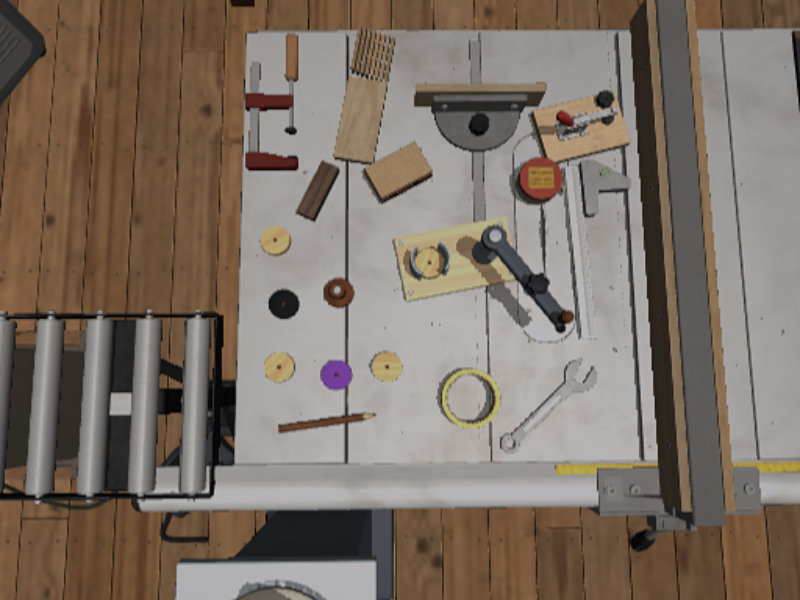

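View pics/scene.png

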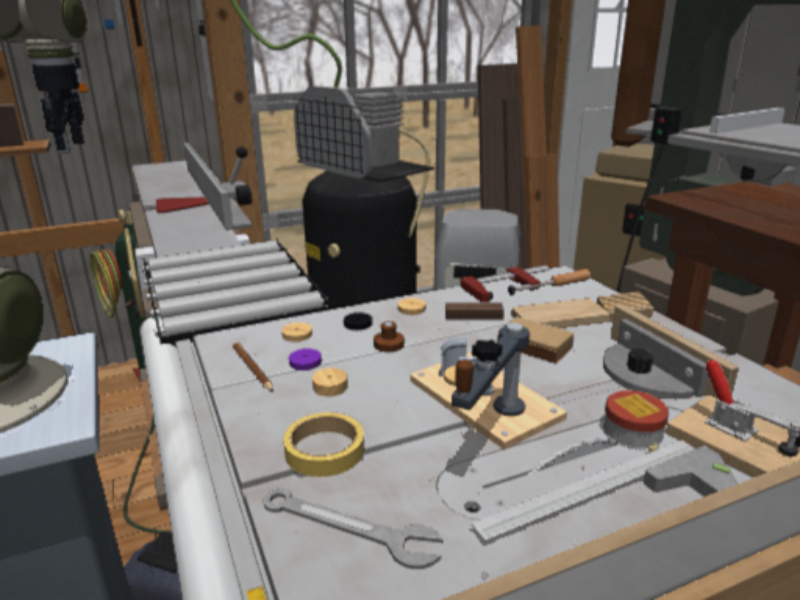

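The top view (800x600 px) shows three bare wooden discs at (275,240), (279,367) and (387,366), plus the black look-alike at (284,303) and the purple one at (336,375). The cap is at (339,292), the tube at (429,262) with one disc inside, and the bridge handle at (567,317). I'll measure positions and thicknesses, and confirm with a crop.

```bash
cat > b.py <<'E'
from h import *
c=viewer.calibration("top"); d=np.load("top.npz"); im,P=d["im"],d["P"]
s=np.load("scene.npz"); cs=viewer.calibration("scene")
tab=P[(P[...,2]<.02)&(P[...,2]>-.02)&(P[...,0]>.4)&(P[...,0]<.75)&(abs(P[...,1]+.1)<.12)]
A=np.c_[tab[:,:2],np.ones(len(tab))]; k=np.linalg.lstsq(A,tab[:,2],rcond=None)[0]; k=np.linalg.lstsq(A[abs(tab[:,2]-A@k)<.004],tab[abs(tab[:,2]-A@k)<.004,2],rcond=None)[0]; print("tableplane",k)
hsv=cv2.cvtColor(im,cv2.COLOR_RGB2HSV)
for n,(u,v),h in [("A",(176,154),.012),("B",(179,235),.012),("C",(248,234),.018)]:
    m=((hsv[...,1]>70)&(hsv[...,0]<28)).astype(np.uint8); m2=np.zeros_like(m); m2[v-14:v+15,u-14:u+15]=m[v-14:v+15,u-14:u+15]
    ys,xs=np.nonzero(m2); (cx,cy),r=cv2.minEnclosingCircle(np.c_[xs,ys].astype(np.float32))
    q=P[ys,xs]; dz=np.median(q[:,2]-np.c_[q[:,:2],np.ones(len(q))]@k)
    print(n,len(xs),(xs.mean(),ys.mean()),(cx,cy,r),"h",dz,"pos",ray(c,(xs.mean(),ys.mean()),h)[:2])
for n,(u,v) in [("cap",(217,187)),("tube",(274,167)),("post",(315,150)),("handle",(362,203))]:
    w=P[v-25:v+26,u-25:u+26].reshape(-1,3); print(n,[ (np.round(np.median(w[(w[:,2]>a)&(w[:,2]<b)],0),4),((w[:,2]>a)&(w[:,2]<b)).sum()) for a,b in [(.008,.022),(.03,.045),(.05,.07),(.1,.128),(.128,.142),(.15,.17)]if ((w[:,2]>a)&(w[:,2]<b)).sum()>3])
w=P[145:195,245:335]
cr=im[130:215,165:385]; cr2=s["im"][190:270,170:330]
o=np.vstack([cv2.resize(cr,(740,286),interpolation=2),cv2.resize(cr2,(740,314),interpolation=2)])
cv2.imwrite("pics/crop1.png",o[...,::-1])
E
python3 b.py
```

```text
tableplane [-0.00133024  0.00424887  0.00215399]
A 274 (np.float64(175.97445255474452), np.float64(153.56204379562044)) (176.0, 153.5454559326172, 9.353137969970703) h 0.011330722845023932 pos [0.67222522 0.0076872 ]
B 286 (np.float64(178.33216783216784), np.float64(234.52797202797203)) (178.4036102294922, 234.6325225830078, 9.765253067016602) h 0.011127544483342765 pos [ 0.45892711 -0.00240103]
C 290 (np.float64(247.1551724137931), np.float64(234.22413793103448)) (247.22164916992188, 234.32989501953125, 9.603217124938965) h 0.018320119125526675 pos [ 0.45787438 -0.17959043]
cap [(array([ 0.5789, -0.1016,  0.0155]), np.int64(201)), (array([ 0.583 , -0.0999,  0.0389]), np.int64(78))]
tube [(array([ 0.6337, -0.2606,  0.0134]), np.int64(1682)), (array([ 0.6296, -0.2708,  0.0384]), np.int64(22)), (array([ 0.6351, -0.2697,  0.0591]), np.int64(90))]
post [(array([ 0.6504, -0.3293,  0.0133]), np.int64(903)), (array([ 0.6451, -0.3426,  0.0358]), np.int64(18)), (array([ 0.6413, -0.3406,  0.0585]), np.int64(16)), (array([ 0.6249, -0.3615,  0.1247]), np.int64(395)), (array([ 0.6473, -0.3462,  0.1318]), np.int64(70))]
handle [(array([ 0.552 , -0.5136,  0.0124]), np.int64(366)), (array([ 0.5436, -0.4233,  0.1242]), np.int64(238)), (array([ 0.5429, -0.4315,  0.1372]), np.int64(14)), (array([ 0.5607, -0.4138,  0.1525]), np.int64(127))]
```

View pics/crop1.png

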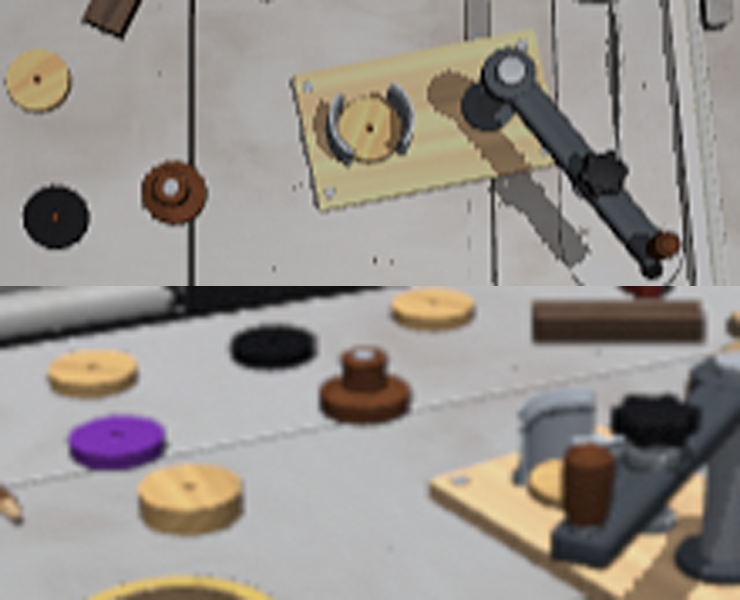

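Comparing the candidates in this crop (740x600 px, top half from the top camera):
- **A** at (38,79), 11.3 mm high: bare wood, thin.
- **B**, at top-camera px (178,235), 11.1 mm high: bare wood, thin.
- **C** at scene-crop (190,497), 18.3 mm high: bare wood, clearly the thicker disc.
- **Black and purple discs**: look-alikes, to be left alone.

The disc in the tube must therefore be thick. I'll add C, then B, and leave A as the spare. First move: hover over the tube.

Call:
move_arm(plan="-0.0424 -0.0383 0 0 0 0 0.085;-0.0424 -0.0383 0 0 0 0 0.085;-0.0424 -0.0383 0 0 0 0 0.085;-0.0424 -0.0383 0 0 0 0 0.085;-0.0424 -0.0383 0 0 0 0 0.085;-0.0424 -0.0383 0 0 0 0 0.085;-0.0424 -0.0383 0 0 0 0 0.085;-0.0424 -0.0383 0 0 0 0 0.085;-0.0424 -0.0383 0 0 0 0 0.085;-0.0424 -0.0383 0 0 0 0 0.085;-0.0424 -0.0383 0 0 0 0 0.085;-0.0424 -0.0383 0 0 0 0 0.085")

```text
time_s: 2.5
position: [0.5143, -0.0596, 0.2314]
tool_rot: [[-0.959, 0.284, 0.0], [0.284, 0.959, -0.0], [-0.0, 0.0, -1.0]]
ft_force: [0.8, 1.6, -0.5]
grip_width: 0.0852
gripper_force: 0.0
```

Call:
move_arm(plan="-0.0424 -0.0383 0 0 0 0 0.085;-0.0424 -0.0383 0 0 0 0 0.085;-0.0424 -0.0383 0 0 0 0 0.085;-0.0424 -0.0383 0 0 0 0 0.085;0 0 0 0 0 0.18 0.085;0 0 0 0 0 0.18 0.085;0 0 0 0 0 0.18 0.085;0 0 0 0 0 0.18 0.085;0 0 0 0 0 0.18 0.085;0 0 0 0 0 0.18 0.085;0 0 0 0 0 0 0.085")

```text
time_s: 3.88
position: [0.6327, -0.2528, 0.2312]
tool_rot: [[-0.203, 0.979, -0.0], [0.979, 0.203, 0.0], [0.0, -0.0, -1.0]]
ft_force: [-0.0, 0.5, -0.1]
grip_width: 0.0848
gripper_force: 0.0
```

```bash
cat > c.py <<'E'
from h import *
s=env.observe(); p=np.array(s["position"]); R=np.array(s["tool_rot"]); print(s["time_s"],p,np.degrees(np.arctan2(R[1,1],R[0,1])))
c=viewer.calibration("wrist"); im,D=viewer.get_image("wrist"); P=cloud(c,D); np.savez("w1.npz",im=im,D=D,P=P)
for n,z in [("thick_disc_1",0),("tube_rim",.06),("press_mark",.048),("glue_press",0),("bridge_pivot",.116),("bridge_handle",.145)]:
    for r in pinpoint("wrist",n)[:3]: print(n,round(r["conf"],2),np.round(r["pixel"],1),np.round(ray(c,r["pixel"],z),4))
m=(P[...,2]>.053)&(P[...,2]<.068)&(D>0)&(np.hypot(P[...,0]-.632,P[...,1]+.253)<.06)
q=P[m]; print(len(q))
from scipy.optimize import least_squares
f=least_squares(lambda x:np.hypot(q[:,0]-x[0],q[:,1]-x[1])-x[2],[.632,-.253,.03],loss="soft_l1",f_scale=.002); print("rim",f.x)
a=np.degrees(np.arctan2(q[:,1]-f.x[1],q[:,0]-f.x[0]))%360; print(np.histogram(a,36,(0,360))[0])
b=(P[...,2]>.006)&(P[...,2]<.018)&(D>0)&(abs(P[...,0]-.64)<.12)&(abs(P[...,1]+.3)<.17)
print("base",cv2.minAreaRect(P[b][:,:2].astype(np.float32)*1000), "corner ctr expected at y=-47.5")
d=(np.hypot(P[...,0]-f.x[0],P[...,1]-f.x[1])<.018)&(D>0); print("disc top",np.median(P[d],0))
cv2.imwrite("pics/w1.png",im[...,::-1])
E
python3 c.py
```

```text
3.875 [ 0.63266796 -0.25279517  0.23121905] 11.723762710626767
thick_disc_1 0.9 [109.6  48.7] [ 0.4572 -0.1824  0.    ]
thick_disc_1 0.58 [259.  144.1] [ 0.6293 -0.2494  0.    ]
tube_rim 0.57 [260.  160.1] [ 0.6312 -0.252   0.06  ]
press_mark 0.64 [258.  159.7] [ 0.6297 -0.2551  0.048 ]
glue_press 0.77 [260.9 143.1] [ 0.6312 -0.2478  0.    ]
bridge_pivot 0.63 [254.5 277.7] [ 0.6456 -0.3456  0.116 ]
615
rim [ 0.62914014 -0.24988412  0.0293085 ]
[ 0  0  0  0  0 26 27 25 27 24 28 22 27 28 26  3  0  0  0  0  0  0  0 34
 36 35 34 35 33 37 34 36 36  2  0  0]
base ((663.8560180664062, -305.4259033203125), (192.79356384277344, 293.136474609375), 0.29904037714004517) corner ctr expected at y=-47.5
disc top [ 0.62821915 -0.24286264  0.30774292]
```

View pics/w1.png

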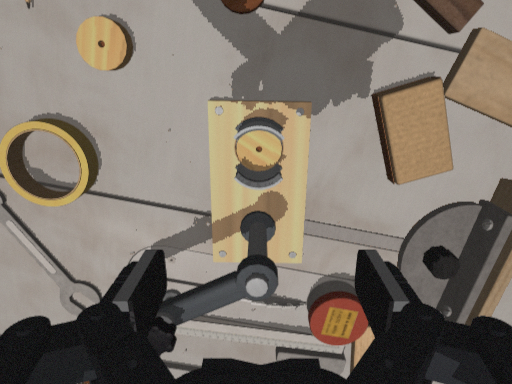

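The wrist view (512x384 px) shows the tube at (259,149) with its slots across the image, along tool y. Disc C is at (101,43), and the base edges run parallel to the image, so the press yaw is about 11.4°. Next I'll refine the centres.

```bash
cat > d.py <<'E'
from h import *
d=np.load("w1.npz"); im=d["im"]; c=viewer.calibration("wrist")
hsv=cv2.cvtColor(im,cv2.COLOR_RGB2HSV)
def centroid(im,u,v,r,z):
    hsv=cv2.cvtColor(im,cv2.COLOR_RGB2HSV); m=((hsv[...,1]>70)&(hsv[...,0]<28)).astype(np.uint8)
    w=np.zeros_like(m); cv2.circle(w,(u,v),r,1,-1); k,_=cv2.findContours(m*w,0,1); k=max(k,key=cv2.contourArea)
    (x,y),ax,an=cv2.fitEllipse(cv2.convexHull(k)); print((x,y),ax,ray(c,(x,y),z)[:2])
centroid(im,101,43,36,.009)
g=cv2.cvtColor(im,cv2.COLOR_RGB2GRAY)
for (u,v),z in [((101,44),.018),((259,149),.018)]:
    w=g[v-6:v+7,u-6:u+7].astype(float); w=np.clip(np.median(w)-15-w,0,None); yy,xx=np.mgrid[v-6:v+7,u-6:u+7]
    p=(xx*w).sum()/w.sum(),(yy*w).sum()/w.sum(); print("hole",p,ray(c,p,z))
piv=ray(c,(257.5,287.5),.132); print("pivot",piv)
for a in (10.7,11.5): print(piv[:2]+.095*np.array([-np.sin(np.radians(a)),np.cos(np.radians(a))]))
C=[ray(c,p,.012)[:2] for p in [(208,101),(311,102),(305,262),(212,262)]]; print("corners",np.round(C,4))
print([np.degrees(np.arctan2(*(C[i]-C[j])[::-1])) for i,j in [(1,0),(2,3)]],[np.degrees(np.arctan2(*(C[i]-C[j])[::-1]))-90 for i,j in [(0,3),(1,2)]])
E
python3 d.py
```

```text
(103.69136047363281, 43.098453521728516) (50.917144775390625, 60.106014251708984) [ 0.45483685 -0.17797817]
hole (np.float64(100.72052401746726), np.float64(43.52838427947598)) [ 0.45594421 -0.17879472  0.018     ]
hole (np.float64(258.44423877834333), np.float64(148.850994909764)) [ 0.62916374 -0.2509181   0.018     ]
pivot [ 0.64810811 -0.34393119  0.132     ]
[ 0.63046978 -0.25058297]
[ 0.62916816 -0.25083834]
corners [[ 0.567  -0.2126]
 [ 0.6736 -0.1916]
 [ 0.7148 -0.381 ]
 [ 0.6017 -0.4044]]
[np.float64(11.142603913540391), np.float64(11.706084300528227)] [np.float64(10.248201414697434), np.float64(12.27462766203071)]
```

Call:
move_arm(plan="0.0270 -0.0394 0 0 0 0 0.085;0.0270 -0.0394 0 0 0 0 0.085;0.0270 -0.0394 0 0 0 0 0.085;0.0271 -0.0393 0 0 0 0 0.085;0 0 0.05 0 0 0 0.085;0 0 0.05 0 0 0 0.085;0 0 0.05 0 0 0 0.085;0 0 0.04 0 0 0 0.085;0 0 0.025 0 0 0 0.085;0 0 0.0135 0 0 0 0.085;0 0 0 0 0 0 0.085", grip_force=40)

```text
time_s: 5.6
position: [0.4566, -0.1787, 0.0026]
tool_rot: [[-0.202, 0.979, -0.001], [0.979, 0.202, 0.0], [0.0, -0.0, -1.0]]
ft_force: [0.5, -0.2, 0.2]
grip_width: 0.085
gripper_force: 0.0
```

Call:
move_arm(plan="0 0 0 0 0 0 0.045;0 0 0 0 0 0 0.045;0 0 0 0 0 0 0.045;0 0 0 0 0 0 0.045;0 0 0 0 0 0 0.045;0 0 0 0 0 0 0.045", grip_force=40)

```text
time_s: 6.35
position: [0.457, -0.1789, 0.004]
tool_rot: [[-0.202, 0.979, 0.002], [0.979, 0.202, -0.001], [-0.002, 0.001, -1.0]]
ft_force: [-1.4, 1.5, 7.3]
grip_width: 0.0483
gripper_force: 40.0
```

Call:
move_arm(plan="0 0 -0.02 0 0 0 0.045;0 0 -0.04 0 0 0 0.045;0 0 -0.04 0 0 0 0.045;0 0 0 0 0 0 0.045;0 0 0 0 0 0 0.045")

```text
time_s: 6.98
position: [0.4563, -0.1784, 0.1025]
tool_rot: [[-0.202, 0.979, -0.0], [0.979, 0.202, 0.0], [0.0, -0.0, -1.0]]
ft_force: [0.7, -0.8, -1.2]
grip_width: 0.0486
gripper_force: 41.5
```

```bash
cat > e.py <<'E'
from h import *
import sys
s=env.observe(); R=np.array(s["tool_rot"]); print(s["time_s"],s["position"],s["grip_width"],s["ft_force"],np.degrees(np.arctan2(R[1,1],R[0,1])))
out=[]
for cam in ["wrist","scene"]:
    c=viewer.calibration(cam); im,D=viewer.get_image(cam); np.savez("e_"+cam+".npz",im=im,D=D,P=cloud(c,D)); out.append(im)
c=viewer.calibration("scene"); X=np.array(c["R"])@s["position"]+c["t"]; u,v=int(X[0]/X[2]*c["fx"]+c["cx"]),int(X[1]/X[2]*c["fy"]+c["cy"]); print(u,v)
u=np.clip(u,50,461);v=np.clip(v,50,333)
o=np.hstack([out[0][80:384,106:406],cv2.resize(out[1][v-50:v+50,u-50:u+50],(304,304),interpolation=2)])
cv2.imwrite("pics/%s.png"%sys.argv[1],cv2.resize(o,(795,400))[...,::-1])
E
python3 e.py e1
```

```text
6.975 [ 0.45627722 -0.17844146  0.10254646] 0.0485754473162262 [ 0.6639216  -0.81278842 -1.22236303] 11.633300947956526
208 205
```

View pics/e1.png

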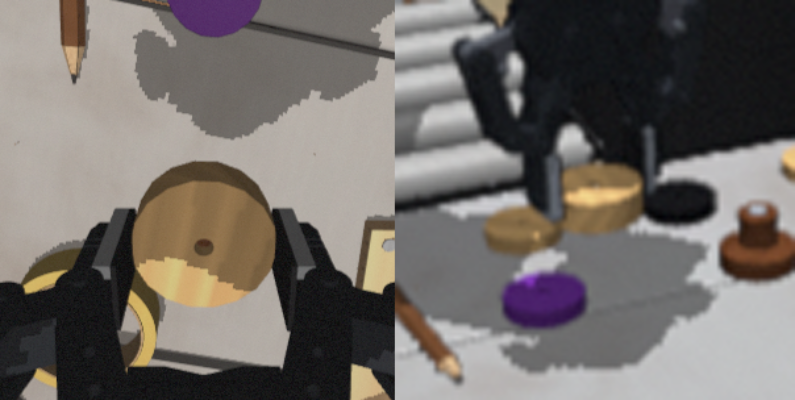

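The disc hangs flat between the pads, with its hole at crop (204,247). Next, its offset relative to the TCP.

```bash
cat > f.py <<'E'
from h import *
import sys
ztop_off=float(sys.argv[1]); u,v=261,268
d=np.load("e_wrist.npz"); g=cv2.cvtColor(d["im"],cv2.COLOR_RGB2GRAY); s=env.observe(); c=viewer.calibration("wrist")
w=g[v-8:v+9,u-10:u+11].astype(float); w=np.clip(np.median(w)-20-w,0,None); yy,xx=np.mgrid[v-8:v+9,u-10:u+11]
p=(xx*w).sum()/w.sum(),(yy*w).sum()/w.sum(); X=ray(c,p,s["position"][2]+ztop_off)
R=np.array(s["tool_rot"]); print(p,X,"in tool:",R.T@(X-s["position"]))
P=d["P"]; q=P[v+14:v+24,u-25:u+25]; print("depth at disc top",np.median(q[...,2]),s["position"][2])
off=(R.T@(X-s["position"])); tgt=np.array([.6295,-.2506,0]); print("delta tool to put hole on axis",R.T@(tgt-X))
E
python3 f.py 0.0145
```

```text
(np.float64(260.242048346056), np.float64(266.87563613231555)) [ 0.45508018 -0.17740962  0.11642675] in tool: [ 0.00115932 -0.00087255 -0.01449728]
depth at disc top 0.11648722036941495 0.10192675360389071
delta tool to put hole on axis [-0.10700977  0.1562371   0.11607399]
```

Call:
move_arm(plan="-0.0214 0.0312 0 0 0 0 0.045;-0.0214 0.0312 0 0 0 0 0.045;-0.0214 0.0313 0 0 0 0 0.045;-0.0214 0.0313 0 0 0 0 0.045;-0.0214 0.0312 0 0 0 -0.004 0.045;0 0 0 0 0 0 0.045;0 0 0.02 0 0 0 0.045;0 0 0 0 0 0 0.045")

```text
time_s: 8.07
position: [0.6297, -0.2511, 0.0806]
tool_rot: [[-0.205, 0.979, -0.004], [0.979, 0.205, 0.003], [0.004, -0.004, -1.0]]
ft_force: [0.3, 0.0, -0.2]
grip_width: 0.0481
gripper_force: 41.6
```

```bash
python3 e.py e2; python3 f.py 0.0145
```

```text
8.075 [ 0.62965453 -0.25112961  0.08060377] 0.04810382120629471 [ 0.2715886   0.01996532 -0.23346576] 11.857169395108482
296 213
(np.float64(260.23128566633096), np.float64(266.7673716012085)) [ 0.62968952 -0.25080397  0.0973569 ] in tool: [ 0.0011958  -0.00083135 -0.01449875]
depth at disc top 0.09448809516372292 0.08285690147814134
delta tool to put hole on axis [ 1.81790565e-04 -7.84445384e-05  9.73570983e-02]
```

View pics/e2.png

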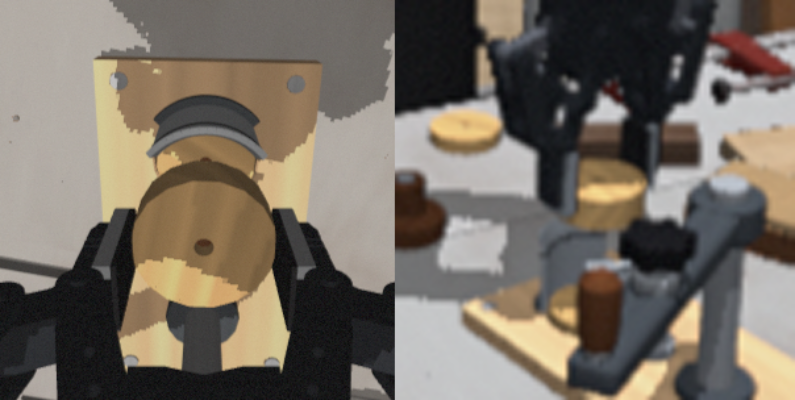

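The disc is centred above the tube mouth and the pads line up with the slots, so I'll lower it.

Call:
move_arm(plan="0 0 0.010 0 0 0 0.045;0 0 0.008 0 0 0 0.045;0 0 0.008 0 0 0 0.045;0 0 0.008 0 0 0 0.045;0 0 0.008 0 0 0 0.045;0 0 0 0 0 0 0.045")

```text
time_s: 8.93
position: [0.6309, -0.2518, 0.04]
tool_rot: [[-0.206, 0.979, -0.001], [0.979, 0.206, 0.001], [0.001, -0.001, -1.0]]
ft_force: [1.5, 0.6, -0.3]
grip_width: 0.0481
gripper_force: 41.6
```

Call:
move_arm(plan="0 0 0.008 0 0 0 0.045;0 0 0.006 0 0 0 0.045;0 0 0.0035 0 0 0 0.045;0 0 0 0 0 0 0.045")

```text
time_s: 9.43
position: [0.6311, -0.252, 0.023]
tool_rot: [[-0.206, 0.979, -0.0], [0.979, 0.206, 0.0], [0.0, -0.0, -1.0]]
ft_force: [0.6, -0.8, -1.3]
grip_width: 0.0483
gripper_force: 41.6
```

Call:
move_arm(plan="0 0 0 0 0 0 0.06;0 0 0 0 0 0 0.06;0 0 0 0 0 0 0.06;0 0 -0.03 0 0 0 0.06;0 0 -0.04 0 0 0 0.06;0 0 -0.05 0 0 0 0.085;0.0563 -0.0236 0 0 0 0 0.085;0.0563 -0.0236 0 0 0 0 0.085;0.0563 -0.0236 0 0 0 0 0.085;0.0563 -0.0236 0 0 0 0 0.085;0.0564 -0.0236 0 0 0 0 0.085;0 0 0 0 0 0 0.085")

```text
time_s: 10.92
position: [0.4555, 0.0021, 0.1438]
tool_rot: [[-0.209, 0.978, -0.001], [0.978, 0.209, 0.0], [0.001, -0.001, -1.0]]
ft_force: [0.6, 0.2, 0.2]
grip_width: 0.0851
gripper_force: 0.0
```

```bash
cat > g.py <<'E'
from h import *
s=env.observe(); print(s["time_s"],s["position"])
R=np.array(s["tool_rot"])
for cam in ["top","wrist"]:
    c=viewer.calibration(cam); im,D=viewer.get_image(cam); P=cloud(c,D); np.savez("g_"+cam+".npz",im=im,D=D,P=P)
    for n in (["thick_disc_1"] if cam=="top" else ["thin_disc_1","pressure_cap"]):
        for r in pinpoint(cam,n)[:3]: print(cam,n,round(r["conf"],2),np.round(r["pixel"],1),ray(c,r["pixel"],0.0))
    if cam=="top":
        m=np.hypot(P[...,0]-.63,P[...,1]+.251)<.018; print("stack top z",np.median(P[m],0),np.ptp(P[m][:,2]))
E
python3 g.py
```

```text
10.925 [0.45551098 0.00205722 0.14379003]
top thick_disc_1 0.7 [280.2 168.1] [ 0.63326477 -0.26863318  0.        ]
stack top z [ 0.6293537  -0.25044009  0.03708089] 0.012514081988143334
wrist thin_disc_1 0.93 [225.2 257.3] [ 0.44233563 -0.09585105  0.        ]
wrist thin_disc_1 0.7 [370.6 196.3] [ 0.56174935 -0.00544179  0.        ]
wrist thin_disc_1 0.64 [487.8 205.4] [0.67075936 0.00828553 0.        ]
wrist pressure_cap 0.86 [364.4 284.2] [ 0.58508979 -0.09750189  0.        ]
```

```bash
cat > i.py <<'E'
from h import *
d=np.load("g_wrist.npz"); im=d["im"]; s=env.observe(); c=viewer.calibration("wrist"); R=np.array(s["tool_rot"])
X=np.array(c["R"])@np.array([.457,-.001,.012])+c["t"]; u,v=int(X[0]/X[2]*c["fx"]+c["cx"]),int(X[1]/X[2]*c["fy"]+c["cy"]); print(u,v)
hsv=cv2.cvtColor(im,cv2.COLOR_RGB2HSV); g=cv2.cvtColor(im,cv2.COLOR_RGB2GRAY)
m=((hsv[...,1]>70)&(hsv[...,0]<28)).astype(np.uint8); w=np.zeros_like(m); cv2.circle(w,(u,v),60,1,-1)
k=max(cv2.findContours(m*w,0,1)[0],key=cv2.contourArea); e=cv2.fitEllipse(cv2.convexHull(k)); print(e)
P=ray(c,e[0],.009); print("ellipse",P,"tool delta",R.T@(P-s["position"]))
E
python3 i.py
```

```text
259 172
((260.7161560058594, 171.22413635253906), (57.235599517822266, 57.34797286987305), 47.82517623901367)
ellipse [ 0.45788538 -0.00085653  0.009     ] tool delta [ 0.00082429 -0.00060864  0.13433358]
```

Call:
move_arm(plan="0.0005 0 0.05 0 0 0 0.085;0 0 0.045 0 0 0 0.085;0 0 0.025 0 0 0 0.085;0 0 0.018 0 0 0 0.085;0 0 0 0 0 0 0.085;0 0 0 0 0 0 0.045;0 0 0 0 0 0 0.045;0 0 0 0 0 0 0.045;0 0 0 0 0 0 0.045;0 0 0 0 0 0 0.045", grip_force=40)

```text
time_s: 12.42
position: [0.4583, -0.0004, 0.0065]
tool_rot: [[-0.206, 0.979, 0.002], [0.979, 0.206, -0.001], [-0.001, 0.002, -1.0]]
ft_force: [-2.0, -0.8, 8.4]
grip_width: 0.0468
gripper_force: 39.6
```

Call:
move_arm(plan="0 0 0 0 0 0 0.045;0 0 -0.02 0 0 0 0.045;0 0 -0.04 0 0 0 0.045;0 0 -0.04 0 0 0 0.045;0 0 -0.01 0 0 0 0.045;0 0 0 0 0 0 0.045;0 0 0 0 0 0 0.045")

```text
time_s: 13.3
position: [0.4572, -0.0, 0.1143]
tool_rot: [[-0.205, 0.979, -0.002], [0.979, 0.205, 0.001], [0.001, -0.002, -1.0]]
ft_force: [-0.2, -0.1, -0.2]
grip_width: 0.0472
gripper_force: 41.1
```

```bash
python3 e.py e3; python3 f.py 0.0075
```

```text
13.3 [ 4.57152069e-01 -4.07113351e-05  1.14269115e-01] 0.047183297420052485 [-0.1971014  -0.13326465 -0.19066941] 11.852719799360543
186 172
(np.float64(260.0941499085923), np.float64(261.4798903107861)) [ 0.45645234 -0.00071419  0.12178719] in tool: [-0.00046253 -0.0009447  -0.00749862]
depth at disc top 0.11955270986407968 0.11428719470230418
delta tool to put hole on axis [-0.28022851  0.11825643  0.12127625]
```

View pics/e3.png

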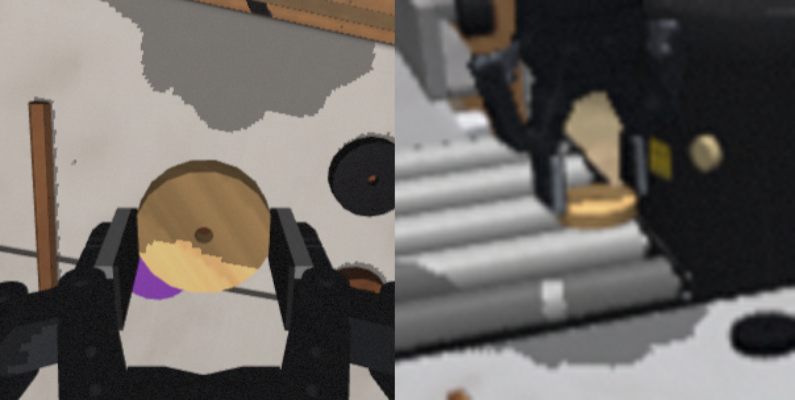

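The thin disc (B) is held flat, near the pad tips. I'll recompute its offset with the top at +5.3 mm.

```bash
python3 f.py 0.0053
```

```text
(np.float64(260.0941499085923), np.float64(261.4798903107861)) [ 0.45672445 -0.00205135  0.11958719] in tool: [-0.00182926 -0.00094878 -0.00529997]
depth at disc top 0.11955270986407968 0.11428719470230418
delta tool to put hole on axis [-0.27886179  0.11826052  0.1190776 ]
```

Call:
move_arm(plan="-0.0465 0.0197 0 0 0 0 0.045;-0.0465 0.0197 0 0 0 0 0.045;-0.0465 0.0197 0 0 0 0 0.045;-0.0465 0.0197 0 0 0 0 0.045;-0.0465 0.0197 0 0 0 -0.004 0.045;-0.0464 0.0198 0 0 0 -0.004 0.045;0 0 0 0 0 0 0.045;0 0 0.025 0 0 0 0.045;0 0 0 0 0 0 0.045;0 0 0 0 0 0 0.045")

```text
time_s: 14.65
position: [0.631, -0.2483, 0.0909]
tool_rot: [[-0.214, 0.977, 0.0], [0.977, 0.214, -0.0], [-0.0, 0.0, -1.0]]
ft_force: [-0.5, -0.2, -0.2]
grip_width: 0.0469
gripper_force: 41.2
```

```bash
python3 e.py e4; python3 f.py 0.0053
```

```text
14.65 [ 0.63101455 -0.24827463  0.09086069] 0.04692685995794908 [-0.48860321 -0.24882451 -0.22363867] 12.343338033013085
296 208
(np.float64(260.21183533447686), np.float64(261.4845626072041)) [ 0.63078851 -0.25049993  0.09666617] in tool: [-0.00181614 -0.00086494 -0.00529917]
depth at disc top 0.09619200299876948 0.09136617148462783
delta tool to put hole on axis [ 0.00027044 -0.00138204  0.09666455]
```

Call:
move_arm(plan="0 -0.0012 0.012 0 0 0.012 0.045;0 0 0.010 0 0 0 0.045;0 0 0.008 0 0 0 0.045;0 0 0.008 0 0 0 0.045;0 0 0 0 0 0 0.045")

```text
time_s: 15.38
position: [0.6297, -0.249, 0.0516]
tool_rot: [[-0.202, 0.979, -0.001], [0.979, 0.202, 0.0], [0.0, -0.001, -1.0]]
ft_force: [-0.5, -0.7, -0.5]
grip_width: 0.0469
gripper_force: 41.2
```

Call:
move_arm(plan="0 0 0.006 0 0 0 0.045;0 0 0.0025 0 0 0 0.045;0 0 0 0 0 0 0.045;0 0 0 0 0 0 0.045")

```text
time_s: 15.88
position: [0.6298, -0.249, 0.0438]
tool_rot: [[-0.202, 0.979, -0.0], [0.979, 0.202, -0.0], [-0.0, -0.0, -1.0]]
ft_force: [0.5, -1.2, -0.3]
grip_width: 0.0467
gripper_force: 41.2
```

Call:
move_arm(plan="0 0 0 0 0 0 0.06;0 0 0 0 0 0 0.06;0 0 0 0 0 0 0.06;0 0 -0.03 0 0 0 0.06;0 0 -0.04 0 0 0 0.06;0 0 -0.05 0 0 0 0.06;0.0522 -0.0055 0 0 0 0 0.06;0.0522 -0.0055 0 0 0 0 0.06;0.0521 -0.0055 0 0 0 0 0.06;0 0 0 0 0 0 0.06;0 0 0 0 0 0 0.06")

```text
time_s: 17.25
position: [0.5824, -0.0993, 0.1641]
tool_rot: [[-0.202, 0.979, 0.001], [0.979, 0.202, -0.0], [-0.001, 0.001, -1.0]]
ft_force: [-0.0, -0.0, 0.3]
grip_width: 0.0605
gripper_force: 0.0
```

```bash
cat > k.py <<'E'
from h import *
s=env.observe(); print(s["time_s"],s["position"])
c=viewer.calibration("top"); im,D=viewer.get_image("top"); P=cloud(c,D)
m=(np.hypot(P[...,0]-.63,P[...,1]+.25)<.018); q=P[m]; print("stack top",np.median(q[:,2]),np.percentile(q[:,2],[10,90]))
g=np.linalg.lstsq(np.c_[q[:,:2]-q[:,:2].mean(0),np.ones(len(q))],q[:,2],rcond=None)[0]; print("tilt",g)
s=env.observe(); c=viewer.calibration("wrist"); im2,D2=viewer.get_image("wrist"); P=cloud(c,D2); R=np.array(s["tool_rot"])
for r in pinpoint("wrist","pressure_cap")[:2]: print(r["conf"],r["pixel"],ray(c,r["pixel"],0))
for a,b in [(.033,.045),(.01,.02)]:
    m=(P[...,2]>a)&(P[...,2]<b)&(np.hypot(P[...,0]-.582,P[...,1]+.099)<.04)
    ys,xs=np.nonzero(m); (x,y),r=cv2.minEnclosingCircle(P[m][:,:2].astype(np.float32)); X=np.array([x,y,0]); print(a,m.sum(),P[m].mean(0),x,y,r,"tool",R.T@(X-s["position"]))
o=np.hstack([cv2.resize(im2[100:384,100:420],(451,400)),cv2.resize(im[140:200,250:310],(344,400),interpolation=2)])
cv2.imwrite("pics/k.png",o[...,::-1])
E
python3 k.py
```

```text
17.25 [ 0.58238329 -0.09928706  0.16405846]
stack top 0.048716960065099804 [0.04673775 0.05093981]
tilt [-0.01089845 -0.02528915  0.0487564 ]
0.81 [259.5, 162.3] [ 0.58062924 -0.09941652  0.        ]
0.033 696 [ 0.58103578 -0.09691697  0.03776973] 0.5812886357307434 -0.0978277176618576 0.013008122332394123 tool [ 0.00224126 -0.00079402  0.16386579]
0.01 1496 [ 0.58031986 -0.09371403  0.01477852] 0.5812116861343384 -0.09764212369918823 0.025018449872732162 tool [ 0.00243853 -0.0008321   0.16386568]
```

View pics/k.png

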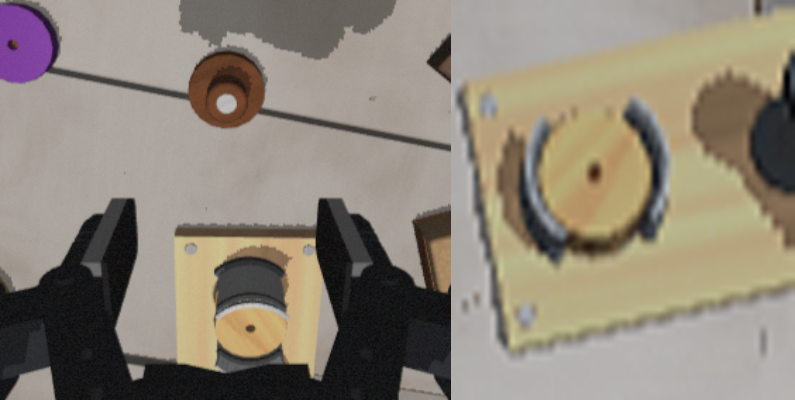

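The stack is flat with its top at 48.7 mm, and the right-hand crop shows the disc centred at (595,172). The cap is at left-crop (226,103), 2.3 mm along tool x from the TCP. Now to grip its knob.

Call:
move_arm(plan="0.0023 -0.0002 0.05 0 0 0 0.06;0 0 0.05 0 0 0 0.06;0 0 0.03 0 0 0 0.06;0 0 0.014 0 0 0 0.06;0 0 0 0 0 0 0.06;0 0 0 0 0 0 0.02;0 0 0 0 0 0 0.02;0 0 0 0 0 0 0.02;0 0 0 0 0 0 0.02;0 0 0 0 0 0 0.02;0 0 0 0 0 0 0.02;0 0 0 0 0 0 0.02", grip_force=40)

```text
time_s: 18.9
position: [0.582, -0.097, 0.0212]
tool_rot: [[-0.202, 0.979, 0.002], [0.979, 0.202, -0.001], [-0.001, 0.002, -1.0]]
ft_force: [-0.8, -0.3, 6.1]
grip_width: 0.0232
gripper_force: 39.0
```

Call:
move_arm(plan="0 0 -0.02 0 0 0 0.02;0 0 -0.04 0 0 0 0.02;0 0 -0.04 0 0 0 0.02;0 0 -0.01 0 0 0 0.02;0 0 0 0 0 0 0.02;0 0 0 0 0 0 0.02")

```text
time_s: 19.65
position: [0.5808, -0.0965, 0.1283]
tool_rot: [[-0.202, 0.979, -0.003], [0.979, 0.202, 0.001], [0.001, -0.002, -1.0]]
ft_force: [0.4, -0.4, -0.2]
grip_width: 0.0238
gripper_force: 39.4
```

```bash
python3 e.py e5; cat > l.py <<'E'
from h import *
d=np.load("e_wrist.npz"); P=d["P"]; s=env.observe(); R=np.array(s["tool_rot"]); Q=(P-s["position"])@R
m=(np.abs(Q[...,0])<.035)&(np.abs(Q[...,1])<.03)&(Q[...,2]<.04)&(Q[...,2]>-.03)&(d["D"]>0)
hsv=cv2.cvtColor(d["im"],cv2.COLOR_RGB2HSV); m&=(hsv[...,1]>110)&((hsv[...,0]<15)|(hsv[...,0]>172))
q=Q[m]; print(m.sum(),np.percentile(q,[2,50,98],axis=0)); 
for a,b in [(-.03,-.012),(-.012,.012)]:
    k=q[(q[:,2]>a)&(q[:,2]<b)]
    if len(k)>20: print(a,len(k),np.median(k[:,2]),cv2.minEnclosingCircle(k[:,:2].astype(np.float32)))
E
python3 l.py
```

```text
19.65 [ 0.58076627 -0.09653409  0.12828259] 0.023770042436724554 [ 0.43217005 -0.44453273 -0.2223782 ] 11.629014621175743
247 172
5093 [[-0.00978487 -0.02191346 -0.01734776]
 [ 0.01032674 -0.0011278   0.00536911]
 [ 0.02340913  0.01970563  0.01530192]]
-0.03 1708 -0.016406176681671762 ((0.001854998990893364, -0.0003774207434616983), 0.01560459565371275)
-0.012 3153 0.006328201662095367 ((0.0014175541000440717, -0.0006891242810525), 0.024316348135471344)
```

View pics/e5.png

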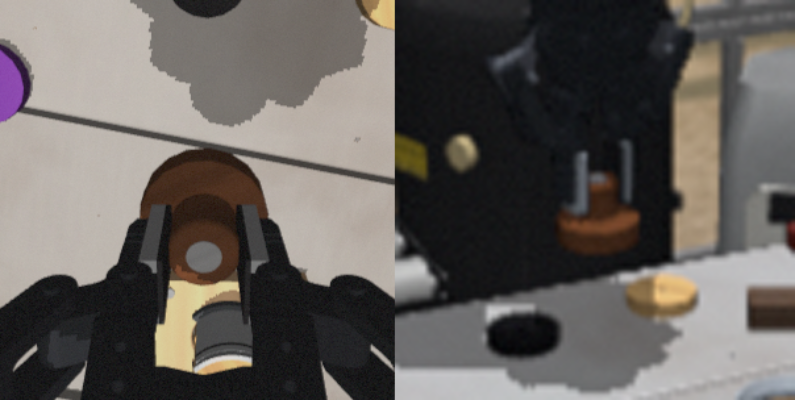

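Call:
move_arm(plan="-0.0405 0.0043 0 0 0 0 0.02;-0.0405 0.0043 0 0 0 0 0.02;-0.0405 0.0043 0 0 0 0 0.02;-0.0407 0.0044 0 0 0 0 0.02;0 0 0 0 0 0 0.02;0 0 0.03 0 0 0 0.02;0 0 0 0 0 0 0.02;0 0 0 0 0 0 0.02")

```text
time_s: 20.75
position: [0.6313, -0.2516, 0.1006]
tool_rot: [[-0.202, 0.979, 0.0], [0.979, 0.202, -0.0], [-0.0, 0.0, -1.0]]
ft_force: [0.1, -0.0, -0.7]
grip_width: 0.0232
gripper_force: 39.4
```

```bash
cat >> l.py <<'E'
x=cv2.minEnclosingCircle(q[(q[:,2]>-.012)&(q[:,2]<.012)][:,:2].astype(np.float32))[0]
W=R@np.array([*x,.006])+s["position"]; print(s["position"],"cap",W,"tool delta to axis",R.T@(np.array([.6295,-.2506,W[2]])-W))
E
python3 - <<'E'
from h import *
c=viewer.calibration("wrist"); im,D=viewer.get_image("wrist"); np.savez("e_wrist.npz",im=im,D=D,P=cloud(c,D))
E
python3 l.py
```

```text
5071 [[-0.00980526 -0.02194244 -0.01706195]
 [ 0.01048903 -0.00108669  0.00566356]
 [ 0.0236402   0.01992201  0.0161641 ]]
-0.03 1690 -0.01613702791923107 ((0.0014844429679214954, -0.0023476770147681236), 0.015125893987715244)
-0.012 3125 0.006613760927437788 ((0.0017468618461862206, -0.000798734079580754), 0.024168848991394043)
[ 0.6315032  -0.25187422  0.10101295] cap [ 0.63037602 -0.25032984  0.09501013] tool delta to axis [-8.75008920e-05 -9.12544733e-04 -9.72136185e-07]
```

Call:
move_arm(plan="0 -0.0007 0.008 0 0 0 0.02;0 0 0.008 0 0 0 0.02;0 0 0.006 0 0 0 0.02;0 0 0.005 0 0 0 0.02;0 0 0.003 0 0 0 0.02;0 0 0 0 0 0 0.02;0 0 0 0 0 0 0.02")

```text
time_s: 21.68
position: [0.6304, -0.2517, 0.0698]
tool_rot: [[-0.202, 0.979, -0.0], [0.979, 0.202, 0.001], [0.001, -0.0, -1.0]]
ft_force: [-1.0, 5.6, 2.7]
grip_width: 0.0236
gripper_force: 39.8
```

Call:
move_arm(plan="0.0007 0 0.001 0 0 0 0.02;0 0 0.001 0 0 0 0.02;0 0 0 0 0 0 0.02;0 0 0 0 0 0 0.02")

```text
time_s: 22.18
position: [0.6304, -0.2513, 0.0692]
tool_rot: [[-0.202, 0.979, 0.001], [0.979, 0.202, -0.0], [-0.0, 0.001, -1.0]]
ft_force: [-4.3, 5.3, 9.4]
grip_width: 0.0233
gripper_force: 40.7
```

Contact with the stack shows as 9 N upward. I'll release, rise and check.

Call:
move_arm(plan="0 0 0 0 0 0 0.05;0 0 0 0 0 0 0.05;0 0 0 0 0 0 0.05;0 0 -0.03 0 0 0 0.05;0 0 -0.05 0 0 0 0.05;0 0 -0.05 0 0 0 0.05;0.05 0 0 0 0 0 0.05;0.05 0 0 0 0 0 0.05;0 0 0 0 0 0 0.05")

```text
time_s: 23.3
position: [0.6097, -0.1508, 0.1984]
tool_rot: [[-0.205, 0.979, 0.0], [0.979, 0.205, 0.0], [0.0, 0.0, -1.0]]
ft_force: [1.0, -0.1, 1.2]
grip_width: 0.05
gripper_force: 0.0
```

```bash
cat > m.py <<'E'
from h import *
s=env.observe(); print(s["time_s"],s["position"])
for cam in ["top","wrist"]:
    c=viewer.calibration(cam); im,D=viewer.get_image(cam); P=cloud(c,D)
    r=np.hypot(P[...,0]-.63,P[...,1]+.2506)
    kn=P[(r<.02)&(P[...,2]>.075)&(P[...,2]<.1)]; fl=P[(r<.022)&(P[...,2]>.054)&(P[...,2]<.07)]
    print(cam,"knob",len(kn),np.median(kn,0),cv2.minEnclosingCircle(kn[:,:2].astype(np.float32)),"flange",len(fl),np.median(fl,0) if len(fl) else 0)
    if len(fl)>10: print("tilt",np.linalg.lstsq(np.c_[fl[:,:2]-fl[:,:2].mean(0),np.ones(len(fl))],fl[:,2],rcond=None)[0])
    if cam=="top":
        p=P[130:200,300:390]; h=p[(p[...,2]>.152)&(p[...,2]<.17)&(p[...,0]<.548)&(p[...,1]<-.4)]; print("handle",len(h),np.median(h,0),cv2.minEnclosingCircle(h[:,:2].astype(np.float32)))
        p=P[130:215,300:390]; h=p[(p[...,2]>.150)&(p[...,2]<.17)]; print(len(h)); print(np.round(h[::6],3).tolist())
        im0=im
o=np.hstack([cv2.resize(im[100:384,100:420],(451,400)),cv2.resize(im0[140:200,250:310],(344,400),interpolation=2)])
cv2.imwrite("pics/m.png",o[...,::-1])
for r in pinpoint("top","bridge_handle")[:2]: print(r["conf"],r["pixel"],ray(viewer.calibration("top"),r["pixel"],.145))
E
python3 m.py
```

```text
23.3 [ 0.60968022 -0.15075757  0.1983903 ]
top knob 87 [ 0.63133569 -0.25251929  0.08675829] ((0.6320051550865173, -0.2530662417411804), 0.012978467158973217) flange 151 [ 0.62299651 -0.24398127  0.06394671]
tilt [ 0.02496197 -0.0279146   0.06388098]
handle 9 [ 0.52991364 -0.44072205  0.16032922] ((0.5296716690063477, -0.43954020738601685), 0.004663034807890654)
151
[[0.588, -0.405, 0.151], [0.583, -0.391, 0.153], [0.583, -0.409, 0.152], [0.581, -0.407, 0.152], [0.579, -0.407, 0.152], [0.577, -0.395, 0.152], [0.577, -0.414, 0.152], [0.574, -0.4, 0.151], [0.574, -0.416, 0.152], [0.572, -0.407, 0.151], [0.57, -0.393, 0.151], [0.568, -0.391, 0.151], [0.567, -0.409, 0.152], [0.565, -0.402, 0.151], [0.563, -0.402, 0.151], [0.561, -0.401, 0.152], [0.532, -0.443, 0.16], [0.529, -0.444, 0.164], [0.527, -0.441, 0.168], [0.525, -0.435, 0.163], [0.524, -0.433, 0.154], [0.523, -0.444, 0.162], [0.521, -0.44, 0.162], [0.518, -0.437, 0.164], [0.517, -0.437, 0.157], [0.515, -0.442, 0.154]]
wrist knob 643 [ 0.62892165 -0.24844191  0.08563909] ((0.6297909617424011, -0.25134944915771484), 0.013046639040112495) flange 849 [ 0.62760192 -0.24167902  0.06307866]
tilt [-0.0029537  -0.00699112  0.06342022]
0.92 [361.2, 202.6] [ 0.52327705 -0.44063271  0.145     ]
```

View pics/m.png

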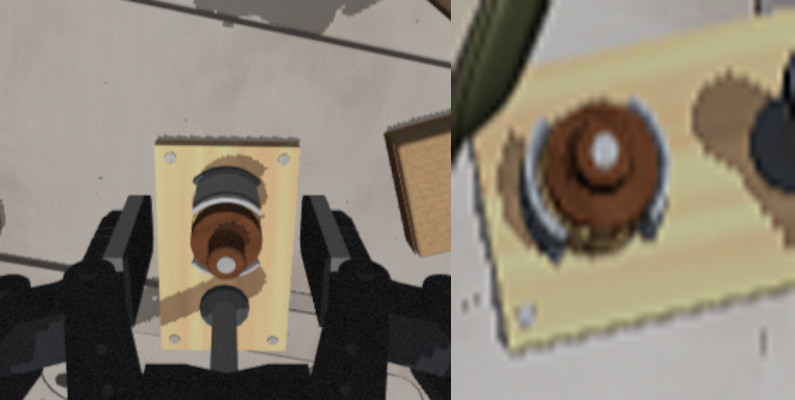

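The cap sits square: knob top about 86 mm, flange about 63 mm, tilt under 0.01 rad, at wrist-crop (226,264). Next is the bridge. The handle is at about (0.522,-0.439), at 217° from the pivot, so I'll hover over it with the closing axis tangential.

Call:
move_arm(plan="-0.0528 -0.0290 -0.004 0 0 0 0.05;-0.0528 -0.0290 -0.004 0 0 0 0.05;-0.0528 -0.0290 -0.004 0 0 0 0.05;-0.0528 -0.0289 -0.004 0 0 0 0.05;-0.0528 -0.0289 -0.004 0 0 0 0.05;0 0 0 0 0 0.18 0.05;0 0 0 0 0 0.18 0.05;0 0 0 0 0 0.18 0.05;0 0 0 0 0 0.18 0.05;0 0 0 0 0 0.18 0.05;0 0 0 0 0 0.18 0.05;0 0 0 0 0 0.05 0.05")

```text
time_s: 24.95
position: [0.5209, -0.4429, 0.2173]
tool_rot: [[0.803, 0.596, -0.0], [0.596, -0.803, 0.0], [-0.0, -0.0, -1.0]]
ft_force: [-0.0, 0.1, 0.1]
grip_width: 0.0496
gripper_force: 0.0
```

```bash
cat > n.py <<'E'
from h import *
s=env.observe(); R=np.array(s["tool_rot"]); print(s["time_s"],s["position"],s["q"],np.degrees(np.arctan2(R[1,1],R[0,1])))
c=viewer.calibration("wrist"); im,D=viewer.get_image("wrist"); P=cloud(c,D); Q=(P-s["position"])@R
hsv=cv2.cvtColor(im,cv2.COLOR_RGB2HSV)
m=(P[...,2]>.158)&(P[...,2]<.166)&(np.hypot(P[...,0]-.522,P[...,1]+.439)<.03)&(D>0)
print(m.sum(),np.median(Q[m],0),cv2.minEnclosingCircle(Q[m][:,:2].astype(np.float32)))
for r in pinpoint("wrist","bridge_handle")[:2]: print(r["conf"],r["pixel"],R.T@(ray(c,r["pixel"],.145)-s["position"]))
for r in pinpoint("wrist","bridge_pivot")[:2]: print("pivot",r["conf"],r["pixel"],R.T@(ray(c,r["pixel"],.116)-s["position"]))
E
python3 n.py
```

```text
24.95 [ 0.5208844  -0.44291219  0.21726063] [-5.02649403e+01  3.63965425e+01  5.11142386e+01 -1.38014151e-02
  9.25045707e+01  3.12352939e+00] -53.38907275829744
498 [ 0.00382584 -0.00164249  0.05643968] ((0.002723200246691704, -0.0016132817836478353), 0.008961541578173637)
0.59 [260.4, 195.4] [ 0.00099858 -0.00076729  0.07226058]
```

Call:
move_arm(plan="0.0025 -0.001 0.03 0 0 0 0.05;0 0 0.03 0 0 0 0.05;0 0 0.022 0 0 0 0.05;0 0 0 0 0 0 0.03;0 0 0 0 0 0 0.03;0 0 0 0 0 0 0.03")

```text
time_s: 25.85
position: [0.5231, -0.4396, 0.1371]
tool_rot: [[0.8, 0.6, 0.001], [0.6, -0.8, -0.002], [0.0, 0.002, -1.0]]
ft_force: [0.0, 0.7, 0.7]
grip_width: 0.0298
gripper_force: 0.0
```

Call:
move_arm(plan="0.0006 -0.0138 0 0 0 0.0873 0.03;0.0006 -0.0138 0 0 0 0.0873 0.03;0.0006 -0.0138 0 0 0 0.0873 0.03;0.0006 -0.0138 0 0 0 0.0873 0.03;0.0006 -0.0138 0 0 0 0.0873 0.03;0.0006 -0.0138 0 0 0 0.0873 0.03")

```text
time_s: 26.6
position: [0.4924, -0.3632, 0.1368]
tool_rot: [[0.993, 0.117, 0.001], [0.117, -0.993, -0.002], [0.001, 0.002, -1.0]]
ft_force: [2.0, -1.3, 0.3]
grip_width: 0.0301
gripper_force: 0.4
```

Call:
move_arm(plan="0.0006 -0.0138 0 0 0 0.0873 0.03;0.0006 -0.0138 0 0 0 0.0873 0.03;0.0006 -0.0138 0 0 0 0.0873 0.03;0.0006 -0.0138 0 0 0 0.0873 0.03;0.0006 -0.0138 0 0 0 0.0873 0.03;0.0006 -0.0138 0 0 0 0.0873 0.03;0.0006 -0.0138 0 0 0 0.0873 0.03;0.0006 -0.0138 0 0 0 0.0873 0.03;0.0006 -0.0138 0 0 0 0.0873 0.03;0.0006 -0.0138 0 0 0 0.0873 0.03;0.0006 -0.0138 0 0 0 0.0873 0.03;0.0006 -0.0138 0 0 0 0.0873 0.03")

```text
time_s: 28.1
position: [0.555, -0.2174, 0.1368]
tool_rot: [[0.598, -0.802, 0.001], [-0.802, -0.598, -0.001], [0.002, -0.0, -1.0]]
ft_force: [-0.1, -0.8, 0.2]
grip_width: 0.03
gripper_force: 0.4
```

Call:
move_arm(plan="0.0006 -0.0138 0 0 0 0.0873 0.03;0.0006 -0.0138 0 0 0 0.0873 0.03;0.0006 -0.0138 0 0 0 0.0873 0.03;0 0 0 0 0 0 0.03")

```text
time_s: 28.6
position: [0.5911, -0.197, 0.1364]
tool_rot: [[0.374, -0.927, 0.001], [-0.927, -0.374, -0.001], [0.001, -0.001, -1.0]]
ft_force: [-0.7, 0.3, 0.3]
grip_width: 0.0299
gripper_force: 0.0
```

Call:
move_arm(plan="0.0004 -0.0083 0 0 0 0.052 0.03;0.0004 -0.0083 0 0 0 0.052 0.03;0.0004 -0.0083 0 0 0 0.052 0.03;0.0002 -0.004 0 0 0 0.025 0.03;0 0 0 0 0 0 0.03")

```text
time_s: 29.22
position: [0.6183, -0.1898, 0.136]
tool_rot: [[0.2, -0.98, 0.0], [-0.98, -0.2, -0.0], [0.0, -0.0, -1.0]]
ft_force: [-0.2, 0.7, -0.4]
grip_width: 0.03
gripper_force: 0.0
```

Call:
move_arm(plan="0 -0.004 0 0 0 0 0.03;0 -0.003 0 0 0 0 0.03;0 0 0 0 0 0 0.03")

```text
time_s: 29.6
position: [0.6246, -0.1883, 0.1359]
tool_rot: [[0.199, -0.98, -0.002], [-0.98, -0.199, -0.0], [-0.0, 0.002, -1.0]]
ft_force: [-4.8, -0.0, 2.4]
grip_width: 0.0301
gripper_force: 2.6
```

Call:
move_arm(plan="0 -0.0015 0 0 0 0 0.03;0 0 0 0 0 0 0.03")

```text
time_s: 29.85
position: [0.6247, -0.1883, 0.1358]
tool_rot: [[0.199, -0.98, -0.006], [-0.98, -0.199, -0.0], [-0.001, 0.006, -1.0]]
ft_force: [-12.1, -1.2, 3.6]
grip_width: 0.03
gripper_force: 6.2
```

The bridge is firmly at its stop: the force rises with no motion. I'll back off to centre, open and lift clear.

Call:
move_arm(plan="0 0.004 0 0 0 0 0.03;0 0.0045 0 0 0 0 0.05;0 0 0 0 0 0 0.05;0 0 0 0 0 0 0.05;0 0 -0.04 0 0 0 0.05;0 0 -0.05 0 0 0 0.05;-0.05 0 -0.02 0 0 0 0.05;-0.05 0 0 0 0 0 0.05;0 0 0 0 0 0 0.05;0 0 0 0 0 0 0.05")

```text
time_s: 31.1
position: [0.5987, -0.0918, 0.2458]
tool_rot: [[0.199, -0.98, 0.0], [-0.98, -0.199, -0.0], [0.0, -0.0, -1.0]]
ft_force: [-0.4, 1.2, -0.4]
grip_width: 0.05
gripper_force: 0.0
```

```bash
cat > o.py <<'E'
from h import *
s=env.observe(); print(s["time_s"],s["position"],s["ft_force"])
out=[]
for cam in ["top","scene"]:
    c=viewer.calibration(cam); im,D=viewer.get_image(cam); P=cloud(c,D); out.append(im)
    for n,z in [("bridge_handle",.145),("bridge_screw",.09),("thin_disc_1",.0),("pressure_cap",.048)]:
        for r in pinpoint(cam,n)[:4]: print(cam,n,round(r["conf"],2),np.round(r["pixel"],0),np.round(ray(c,r["pixel"],z),3))
    if cam=="top":
        h=P[(P[...,2]>.152)&(P[...,2]<.167)&(np.hypot(P[...,0]-.619,P[...,1]+.189)<.03)]; print("handle",len(h),h.mean(0) if len(h) else 0)
o=np.hstack([cv2.resize(out[0][110:230,160:320],(400,300)),cv2.resize(out[1][150:270,220:380],(400,300))])
cv2.imwrite("pics/o.png",o[...,::-1])
E
python3 o.py
```

```text
31.1 [ 0.59869831 -0.09179553  0.24578391] [-0.39888814  1.24198639 -0.42299106]
top bridge_handle 0.74 [248. 163.] [ 0.616 -0.185  0.145]
top bridge_screw 0.62 [275. 162.] [ 0.63  -0.251  0.09 ]
top thin_disc_1 0.57 [212. 240.] [ 0.445 -0.087  0.   ]
top thin_disc_1 0.51 [276. 170.] [ 0.627 -0.257  0.   ]
top thin_disc_1 0.46 [177. 153.] [0.676 0.007 0.   ]
top pressure_cap 0.69 [279. 168.] [ 0.623 -0.262  0.048]
top pressure_cap 0.51 [314. 150.] [ 0.671 -0.352  0.048]
handle 55 [ 0.61818409 -0.19020405  0.16049448]
scene bridge_handle 0.74 [281. 178.] [ 0.619 -0.195  0.145]
scene bridge_handle 0.52 [296. 224.] [ 0.547 -0.393  0.145]
scene bridge_screw 0.8 [297. 209.] [ 0.63 -0.25  0.09]
scene thin_disc_1 0.75 [228. 211.] [ 0.552 -0.027  0.   ]
scene thin_disc_1 0.69 [196. 235.] [ 0.442 -0.112  0.   ]
scene thin_disc_1 0.63 [265. 199.] [ 0.673  0.    -0.   ]
scene thin_disc_1 0.47 [293. 232.] [ 0.655 -0.196  0.   ]
scene pressure_cap 0.74 [291. 229.] [ 0.614 -0.255  0.048]
```

View pics/o.png

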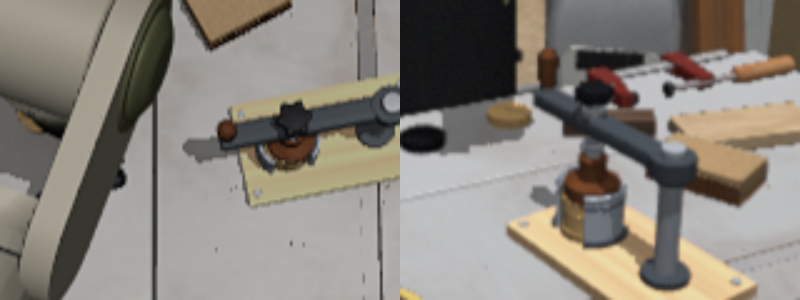

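The bridge screw stands over the cap (left crop (290,120), measured at (0.630,-0.251), on the tube axis). The cap is upright in the tube, and the spare disc (A) lies on the table at (0.67,0.01). I'm handing it in.

```bash
python3 -c "
from rig import env
print(env.close_job())"
```

```text
the job is handed in; nothing more can be done
None
```

I handed the job in at about 31 s: two thick discs and one thin one are in the tube with the cap knob-up on top, the bridge is at its stop with its screw over the cap, and the spare thin disc is left on the table. The hand-in call returned no verdict.

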